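Leak check of the sample compartment hatch

TASK

Hang every sample carrier that stands on the spectrometer's sample compartment on the rack by its handle, and push the red stop button fully down. Once it has been pushed, guide the tip of the leak probe slowly (about 3 cm a second), just above the surface without pressing on it, along the whole hatch seam from its left end as seen from the robot (at the left hinge) round the front to its right end. After that, hang the probe back in its holster by the collar and turn the red head a good 60 degrees clockwise to reset it, leaving the other things on the bench alone.

Things in the scene. Friction and masses are not known exactly. Their poses are not given: they have to be found in the camera images.
- compartment: Fixed white spectrometer sample compartment, 240 x 240 x 60 mm; origin: centre of the underside, z up, front = -x. On its flat top (60 mm up) a hatch with a U-shaped dark seam, 4 mm wide, flush: a half circle of 55 mm radius about the middle, bulging to -x, with 25 mm straight legs towards +x at y = +-55 mm that end at two steel hinge plates.
- seam_0 (a point): Point 0 of the seam, on the surface; points 0 to 7 lie 32 mm apart along it, from 0, the left (+y) end at the left hinge plate, to 7, the right (-y) end
- seam_1 (a point): Point 1 of the seam, on the surface; points 0 to 7 lie 32 mm apart along it, from 0, the left (+y) end at the left hinge plate, to 7, the right (-y) end
- seam_2 (a point): Point 2 of the seam, on the surface; points 0 to 7 lie 32 mm apart along it, from 0, the left (+y) end at the left hinge plate, to 7, the right (-y) end
- seam_3 (a point): Point 3 of the seam, on the surface; points 0 to 7 lie 32 mm apart along it, from 0, the left (+y) end at the left hinge plate, to 7, the right (-y) end
- seam_4 (a point): Point 4 of the seam, on the surface; points 0 to 7 lie 32 mm apart along it, from 0, the left (+y) end at the left hinge plate, to 7, the right (-y) end
- seam_5 (a point): Point 5 of the seam, on the surface; points 0 to 7 lie 32 mm apart along it, from 0, the left (+y) end at the left hinge plate, to 7, the right (-y) end
- seam_6 (a point): Point 6 of the seam, on the surface; points 0 to 7 lie 32 mm apart along it, from 0, the left (+y) end at the left hinge plate, to 7, the right (-y) end
- seam_7 (a point): Point 7 of the seam, on the surface; points 0 to 7 lie 32 mm apart along it, from 0, the left (+y) end at the left hinge plate, to 7, the right (-y) end
- carrier_1: Sample carrier, 130-250 g: open aluminium caddy 52 x 52 x 36 mm, 6 mm wire handle in its y-z plane: legs at y = +-23 mm up to z = 75 mm, sloping to a peak at z = 95 mm (underside 92 mm: rests on the hook). On the peak a black grip block, 14 mm in y, 20 mm in x, z = 95 to 131 mm. Origin: centre of underside, z up. Starts standing on the compartment, may be absent. A half turn makes no difference.
- carrier_2: Another sample carrier, the same as carrier_1 in every way; may be absent
- carrier_3: Another sample carrier, the same as carrier_1 in every way; may be absent
- rack: Fixed rack, foot 110 x 250 x 12 mm; origin: centre of its underside. Rail along y at x = 40 mm, top at z = 168 mm, on posts at y = +-115 mm. Three hooks at y = 85, 0, -85 mm: 8 mm rods, axis at z = 160 mm (top 164), straight from the rail along -x to x = -30 mm, the end turned up to z = 180 mm at x = -36 mm. Handles hang best at x = 0; a hung carrier's origin is then at z = 72 mm.
- stop_top (a point): Centre of the top of the red mushroom stop button on a fixed grey box (90 x 80 x 50 mm). The head is 42 mm in diameter and 22 mm tall, its top 86 mm above the table when up
- stop_push (a joint): How far the red head is pushed down, m: 0 up, 0.008 fully down. A spring (2.3 N at first, 5.9 N at the bottom) lifts it as soon as it is let go; it does not latch.
- stop_turn (a joint): Turn of the red head, rad, positive clockwise seen from above, from 0 to its stop at 1.4; starts at 0 to 0.25. It turns easily and stays where it is left.
- holster: Fixed probe stand, foot 100 x 90 x 12 mm. A level two-tined fork, 10 mm thick, top at z = 100 mm: slot 20 mm wide along x, open to -x (tine ends at x = -25 mm), closed at x = 14 mm; post behind it, no higher. Origin: on the table under the seat; the seat, where the collar's underside rests centred, is at x = y = 0, z = 100 mm (the probe's tip is then at z = 25 mm).
- probe: Cordless leak probe, 90 g, 150 mm long, upright in the holster. Origin at the needle's tip, z towards the handle: steel needle z = 0-50 mm, at most 8 mm thick; square neck 12 mm, z = 49-76; round collar 38 mm in diameter, z = 75-81; square grey handle 18 x 18 mm, sides along x and y, z = 81-150.
- beaker: Bystander: glass beaker 70 mm wide, 90 mm tall, origin at its foot
- jar: Bystander: amber jar 52 mm wide, 70 mm tall, origin at its foot
- vial: Bystander: small glass vial 32 mm wide, 50 mm tall, origin at its foot
- wash_bottle: Bystander: white wash bottle 64 mm wide, 170 mm tall, origin at its foot
- spatula: Bystander: steel lab spatula, 160 mm long, lying down
- mouse: Bystander: grey computer mouse, 60 mm wide, 30 mm tall
Not all that is in view belongs to the job. Leave any green or orange look-alike of the carrier_3 alone.

How it is judged:
By the outcome, as a careful person would: the job done as asked, in the order asked, and still so for the second after the job is handed in, with the robot touching nothing.
Of carrier_1, carrier_2, carrier_3 only 2 to 3 are there at a start; the rules pass over those that are not, and their reading is None.
At some moment in a run one of carrier_1, carrier_2, carrier_3 may be knocked a few centimetres aside while the robot is not near it.
It also fails if it takes over 208 s, if anything falls off the work surface, if the arm or the gripper's body presses on something with over 40 N, if the wrist force passes 120 N, or if a joint passes its speed limit or range.

ROBOT

A 6-joint arm with a two-finger parallel gripper is mounted at the origin on the work surface. World frame = base frame: x ahead of the robot, y to its left, z up, the work surface at z = 0. Lengths are in mm, angles in rad, forces in N, time in s.
With the tool pointing down it reaches from about 250 to 800 mm from the base axis. Payload 8.5 kg.
Tool frame: the origin (TCP) lies midway between the tips of the shut fingers; the grasp point (between the pads) lies 19 mm behind it; z points along the fingers, y is the line along which they close (so a half turn about z gives the same grasp; the last joint's range is limited). The gripper opens to 85 mm and grips with 20 to 120 N. Pads are 22 mm wide; open, the fingers measure 114 mm over their backs; the gripper's body (76 mm by 85 mm) begins 54 mm behind the grasp point. The pads swing forward as they close: fully open they stand 13 mm farther back than shut.
Start: joints at [1.249, 0.238, -0.013, 1.319, 0, 1.571], TCP at [166.028, 498.009, 231.276] pointing down, gripper open.
Joint ranges: [-2.66, 2.66], [-1.03, 1.9], [-1.14, 1.46], [-1.82, 2.27], [-1.45, 1.34], [-3.14, 3.14]. Speed limits (rad/s): [2.22, 2.22, 2.79, 3.14, 3.14, 3.14].

INTERFACE

Orientations are given as a unit quaternion [w, x, y, z].
In Python, from cell import env gives the robot as it stands.
- The arm moves only by the shell command python3 -m crank 'ROWS' [OPENING] [FORCE]. ROWS is JSON, one flat list of numbers, 4 for each row, row after row: the shift along the world's x, y, z normalised to -1 to 1, where 1 is 0.4 m, then the turn about the world's z normalised to -1 to 1, where 1 is pi rad. In form: [tx, ty, tz, turn, tx, ty, tz, turn, ...]. A call has exactly 10 rows; each row is the pose to reach, as a shift and turn from the pose commanded when the call began, turning the shorter way round; what a row does not reach only later rows make up. A row lasts 1/10 s, in which the tool goes at most 50 mm and 8.59 degrees, less where a joint would pass 70% of its speed; a pose out of reach is approached as far as the arm can. A call with a number of a shift or a turn outside -1 to 1 is refused whole. A call with a gripper value outside its range is refused whole. OPENING is the finger opening in mm, from 0 to 85.4, set as the call begins (- or left out, the last holds). The fingers move at their own pace and stop on an object; FORCE is the grip in N (left out, the last holds). Time passes only in rows, so rows that repeat a pose let the fingers close, or fill a call up. It gives the time, the measured TCP pose, the force, the opening and the grip force at its end, in the units of the state.
- env.state(): the state, without advancing time (a new reading comes with each control period).
- env.get_image(name): name is "side" or "top"; returns a dict with "pixels" (400x640x3 uint8, red, green, blue), "K" (3x3 intrinsics, pixels), "D" ([k1, k2, p1, p2, k3] as OpenCV has them; the pictures are not rectified), "world_from_camera" (4x4, takes a point from camera to world coordinates). Camera axes: x right, y down, z forward; pixel columns grow to the right and rows downward; lengths in mm; the calibration is good to about 2 mm. A picture is of the moment at which its call begins. There is no depth.
- env.close_job(): hands the job in; it is judged then, once.
Trained networks look in a picture, given as the dict that the camera call returned (one of the last four; its "shot" number tells which), for a name from the list of things; names that differ only in an ending like _2 or _b are one class to them, and where a whole thing is asked for, a point or a joint stands for the part that bears it (a point fixed in the world has none). Each returns a list of dicts, best first, with "p" (0 to 1); they miss things now and then, are a little off and sometimes report something else, mostly with a low value. They report only what shows in the picture. A call takes as long as a camera call. They do not tell look-alikes from the thing itself.
- env.silhouettes(picture, name): "pixels" (400x640 bool, what is visible of it) and "location" ([row, column] as shares, 0 to 1, of the picture: columns of its width, rows of its height, amid what is visible of it).
- env.mark_of(picture, name): "location" ([row, column] as shares, 0 to 1, of the picture: columns of its width, rows of its height: a listed point, or the origin of a listed thing).
The state is a dict: "time_s": time; "qpos": joint angles; "joint_vel": joint speeds; "tau": joint torques, N m; "tcp_pos": TCP position; "eef_rot": TCP orientation; "contact_force": force on the tool from outside, world axes, zero at the start; "ft_torque": the same for the moment, N m; "width": finger opening in mm; "grip_force": force on a finger pad.
Only numpy, scipy, OpenCV 4.12 (cv2) and the standard library are available. Lean on these libraries where they do the work, as an engineer would, in place of code of your own. Each camera call takes 0.05 s, during which the arm holds its last target. There are 200 camera calls.

## Working session

There is one attempt and no reset: what is moved stays moved. The work goes in short steps, Python scripts to look and compute and a shell command to move; the robot and the scene stay as the last step left them, time stands still between calls to the robot, and variables do not carry over. Pictures are saved under pics/ and viewed, at most 17 in all, crops included, and the job is handed in when it is done.

```bash
ls; mkdir -p pics
python3 - <<'E'
from cell import env
import cv2
for n in("side","top"):
    p=env.get_image(n); cv2.imwrite(f"pics/{n}0.png",p["pixels"][:,:,::-1])
    print(n,p["K"],p["D"],p["world_from_camera"])
print(env.state())
E
```

```text
pics
side [[369.59013791   0.         322.53819008]
 [  0.         369.59013791 207.60910075]
 [  0.           0.           1.        ]] [0.00142897 0.         0.         0.         0.        ] [[ 9.97406065e-01 -3.01730596e-02  6.53508009e-02  4.98490126e+02]
 [-6.99974675e-02 -6.18204258e-01  7.82894533e-01 -8.57330782e+02]
 [ 1.67778200e-02 -7.85438147e-01 -6.18712714e-01  7.42764508e+02]
 [ 0.00000000e+00  0.00000000e+00  0.00000000e+00  1.00000000e+00]]
top [[447.46647046   0.         328.37773072]
 [  0.         447.46647046 192.1003708 ]
 [  0.           0.           1.        ]] [-0.01042131  0.          0.          0.          0.        ] [[ 9.30721821e-03 -9.96405807e-01  8.41952700e-02  4.43603952e+02]
 [-9.99952170e-01 -9.02105442e-03  3.77862135e-03 -3.57439999e+01]
 [-3.00551015e-03 -8.42264114e-02 -9.96442110e-01  1.31283573e+03]
 [ 0.00000000e+00  0.00000000e+00  0.00000000e+00  1.00000000e+00]]
{'time_s': 0.1, 'qpos': array([ 1.24898120e+00,  2.38738613e-01, -1.41689411e-02,  1.31916906e+00,
        3.37496046e-06,  1.57082270e+00]), 'joint_vel': array([-0.00024262, -0.00135638,  0.00058195, -0.00155592,  0.00198229,
       -0.00122422]), 'tau': array([-7.94095013e-04, -5.39723074e+01,  3.46998382e+01,  1.34874514e-02,
       -2.77831680e-05, -8.64064788e-06]), 'tcp_pos': array([165.93713674, 497.70755895, 230.73293651]), 'eef_rot': array([-1.04217160e-04,  1.60227097e-01,  9.87079970e-01, -6.31604008e-04]), 'contact_force': array([-0.36569053, -0.55364685, -0.00666566]), 'ft_torque': array([ 0.00208294, -0.02406622,  0.01676204]), 'grip_force': 0.0, 'width': 85.33331619867744}
```

View pics/top0.png

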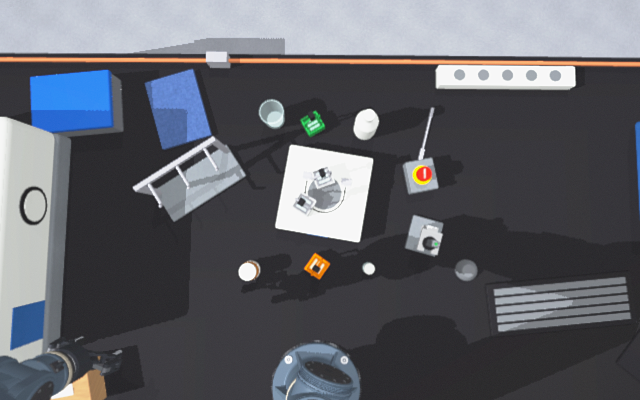

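View pics/side0.png

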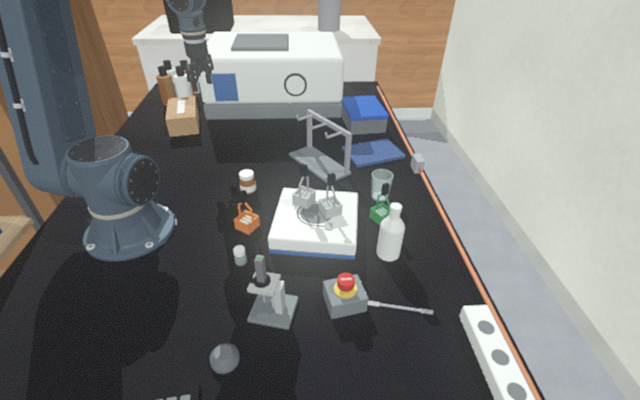

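```bash
cat > h.py <<'E'
from cell import env
import numpy as np, cv2
def pt(p,loc):
    h,w=p["pixels"].shape[:2]; return np.array([loc[1]*w,loc[0]*h])
def ray(p,uv):
    q=cv2.undistortPoints(np.array([[uv]],float),p["K"],p["D"])[0,0]
    T=p["world_from_camera"]; d=T[:3,:3]@np.array([q[0],q[1],1]); return T[:3,3],d
def atz(p,uv,z):
    o,d=ray(p,uv); return o+d*(z-o[2])/d[2]
def proj(p,X):
    T=np.linalg.inv(p["world_from_camera"]); r=cv2.Rodrigues(T[:3,:3])[0]
    return cv2.projectPoints(np.array(X,float).reshape(-1,1,3),r,T[:3,3],p["K"],p["D"])[0][:,0]
def tri(a,ua,b,ub):
    o1,d1=ray(a,ua);o2,d2=ray(b,ub)
    s=np.linalg.lstsq(np.c_[d1,-d2],o2-o1,rcond=None)[0]
    A=o1+d1*s[0];B=o2+d2*s[1];return (A+B)/2,np.linalg.norm(A-B)
E
python3 - <<'E'
from h import *
np.set_printoptions(precision=1,suppress=True)
T=env.get_image("top");S=env.get_image("side")
Z=dict(compartment=0,carrier_1=60,rack=0,stop_top=86,holster=0,probe=25,beaker=0,jar=0,vial=0,wash_bottle=0,spatula=0,mouse=0,**{f"seam_{i}":60 for i in range(8)})
for n,z in Z.items():
    for nm,p in(("T",T),("S",S)):
        for r in env.mark_of(p,n)[:5]:
            u=pt(p,r["location"]); print(n,nm,round(r["p"],2),u,atz(p,u,z))
E
```

```text
compartment T 0.91 [325.5 194.2] [548.3 -22.4   0. ]
compartment T 0.18 [306.9 204.8] [516.5  32.    0. ]
compartment S 0.75 [313.5 228.2] [542.4 -16.8   0. ]
carrier_1 T 0.84 [322.8 179.3] [585.4 -15.   60. ]
carrier_1 T 0.77 [319.  263.5] [350.6  -6.8  60. ]
carrier_1 T 0.74 [306.3 198.3] [531.4  30.8  60. ]
carrier_1 T 0.73 [312.7 120.8] [752.9  15.6  60. ]
carrier_1 S 0.87 [331.  211.6] [594.2 -13.6  60. ]
carrier_1 S 0.8 [248.2 223. ] [356.1 -53.2  60. ]
carrier_1 S 0.6 [380.2 217.5] [734.5 -47.7  60. ]
carrier_1 S 0.6 [247.9 193.1] [342.7  91.   60. ]
carrier_1 S 0.58 [303.7 200.1] [515.5  46.6  60. ]
rack T 0.82 [199.1 184.1] [574.9 351.3   0. ]
stop_top T 0.66 [423.  173.8] [ 600.3 -291.8   86. ]
stop_top S 0.78 [343.4 274.8] [ 598.9 -281.7   86. ]
holster T 0.66 [421.  241.6] [ 412.1 -302.3    0. ]
holster S 0.73 [322.7 227.4] [570.6 -14.5   0. ]
holster S 0.72 [265.4 310.4] [ 412.5 -307.3    0. ]
holster S 0.34 [314.9 225.6] [547.3  -5.    0. ]
probe T 0.59 [200.1 182. ] [578.4 341.2  25. ]
probe T 0.57 [420.4 244.9] [ 403.3 -295.5   25. ]
probe T 0.18 [424.1 175.5] [ 603.3
[... 4116 characters left out ...]
[307.6 220.1] [523.8 -49.   60. ]
seam_6 S 0.92 [305.4 205.6] [519.9  18.8  60. ]
seam_6 S 0.88 [295.5 205.6] [490.2  20.3  60. ]
seam_6 S 0.84 [295.5 211.4] [489.8  -7.5  60. ]
seam_6 S 0.8 [314.  202.5] [546.4  33.   60. ]
seam_7 T 0.9 [335.  209.5] [500.7 -49.9  60. ]
seam_7 T 0.87 [342.8 190.5] [554.3 -71.4  60. ]
seam_7 T 0.8 [341.4 196.8] [536.6 -67.6  60. ]
seam_7 T 0.71 [326.6 211.6] [494.6 -26.5  60. ]
seam_7 T 0.7 [302.8 189.6] [555.9  41.   60. ]
seam_7 S 0.94 [307.6 220.1] [523.8 -49.   60. ]
seam_7 S 0.92 [305.4 205.6] [519.9  18.8  60. ]
seam_7 S 0.88 [295.5 205.6] [490.2  20.3  60. ]
seam_7 S 0.84 [295.5 211.4] [489.8  -7.5  60. ]
seam_7 S 0.8 [314.  202.5] [546.4  33.   60. ]
```

The top view shows the white compartment around (325,194) with two silver carriers at about (322,178) and (304,202). The green one at (312,122) and the orange one at (317,266) stand on the bench and are look-alikes, so I leave them alone. The rack is at (195,180), the stop at (422,174), the probe and holster at (427,240). Next I enlarge to confirm the carriers.

Run:
```python
import cv2,numpy as np
t=cv2.imread("pics/top0.png");s=cv2.imread("pics/side0.png")
f=lambda a,x,y,w,h,k:cv2.resize(a[y:y+h,x:x+w],(w*k,h*k),interpolation=cv2.INTER_CUBIC)
a=f(t,272,140,100,100,4);b=f(s,265,165,100,100,4)
c=f(t,400,150,50,50,4);d=f(t,400,210,50,50,4);e=f(s,315,260,50,50,4);g=f(s,240,250,50,50,4)
cv2.imwrite("pics/c1.png",np.vstack([np.hstack([a,b]),np.hstack([c,d,e,g])]))
h=f(t,130,130,120,100,4);i=f(s,280,100,80,90,5)
o=np.zeros((450,880,3),np.uint8);o[:400,:480]=h;o[:450,480:880]=i;cv2.imwrite("pics/c2.png",o[:,:800])
```

```text
(no output)
```

View pics/c1.png

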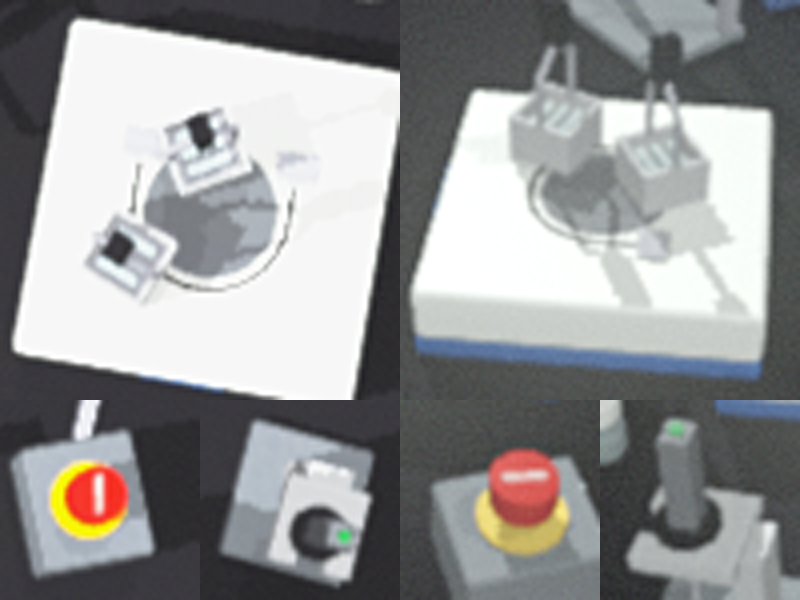

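View pics/c2.png

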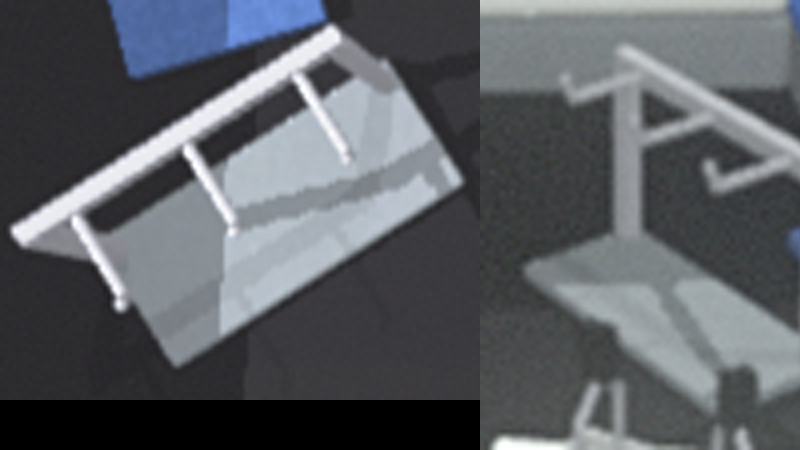

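Both silver carriers on the compartment have black grips, at top px (322,172) and (302,202); those are the two to hang. The rack has three free hooks, the middle one ending at (188,187). Next I fit the known geometry to the silhouettes.

```bash
cat > fit.py <<'E'
from h import *
from scipy.optimize import minimize
def box(cx,cy,z0,z1,wx,wy): return np.array([[cx+a*wx/2,cy+b*wy/2,z] for a in(-1,1) for b in(-1,1) for z in(z0,z1)])
def seg(p,q,d):
    return np.vstack([np.array(p)+o for o in np.array([[a,b,c] for a in(-1,1) for b in(-1,1) for c in(-1,1)])*d/2*.8]+[np.array(q)+o for o in np.array([[a,b,c] for a in(-1,1) for b in(-1,1) for c in(-1,1)])*d/2*.8])
def disc(cx,cy,z0,z1,r): return np.array([[cx+r*np.cos(t),cy+r*np.sin(t),z] for t in np.linspace(0,6.28,24) for z in(z0,z1)])
M=dict(
 compartment=[box(0,0,0,60,240,240)],
 carrier=[box(0,0,0,36,52,52),box(0,0,95,131,20,14),seg([0,23,30],[0,23,75],6),seg([0,-23,30],[0,-23,75],6),seg([0,23,75],[0,0,95],6),seg([0,-23,75],[0,0,95],6)],
 rack=[box(0,0,0,12,110,250),box(40,0,156,168,12,242),box(40,115,0,168,12,12),box(40,-115,0,168,12,12)]+[seg([40,y,160],[-30,y,160],8) for y in(85,0,-85)]+[seg([-30,y,160],[-36,y,180],8) for y in(85,0,-85)],
 probe=[box(0,0,81,150,18,18),disc(0,0,75,81,19)])
def render(p,parts,x,y,yaw,z,k=4):
    m=np.zeros((400*k,640*k),np.uint8);c,s=np.cos(yaw),np.sin(yaw)
    for P in parts:
        W=P@np.array([[c,s,0],[-s,c,0],[0,0,1]])+[x,y,z]
        h=cv2.convexHull(np.float32((proj(p,W)+.5)*k*16).round().astype(np.int32)[:,None])
        cv2.fillConvexPoly(m,h,1,shift=4)
    return m
def fit(name,views,x0,z,hull=False,k=4,parts=None):
    """views: [(pic,mask)]"""
    parts=parts or M[name]; ms=[]
    for p,m in views:
        m=m.astype(np.uint8)
        if hull:
            h=cv2.convexHull(np.argwhere(m)[:,::-1].astype(np.int32)[:,None]); m=cv2.fillConvexPoly(np.zeros_like(m),h,1)
        ms.append((cv2.resize(m.astype(np.float32),None,fx=k,fy=k,interpolation=cv2.INTER_LINEAR)>.5))
    def cost(v):
        c=0
        for (p,_),m in zip(views,ms):
            r=render(p,parts,v[0],v[1],v[2]/100,z,k)>0; c+=1-(r&m).sum()/(r|m).sum()
        return c/len(ms)
    v=np.array([x0[0],x0[1],x0[2]*100])
    for st in(12,4):
        r=minimize(cost,v,method="Nelder-Mead",options=dict(initial_simplex=np.array([v,v+[st,0,0],v+[0,st,0],v+[0,0,st*1.5]]),xatol=.1,fatol=1e-4)); v=r.x
    return v*[1,1,.01],r.fun
def near(p,name,X):
    u=proj(p,X)[0]; L=env.silhouettes(p,name); L=[l for l in L if l["p"]>.2]
    return min(L,key=lambda l:np.linalg.norm(pt(p,l["location"])-u)) if L else None
E
cat > m1.py <<'E'
from fit import *
np.set_printoptions(precision=3,suppress=True)
T=env.get_image("top");S=env.get_image("side")
def go(name,net,X,yaws,z,zc,hull=False,which="TS"):
    V=[]
    for n,p in(("T",T),("S",S)):
        if n not in which: continue
        l=near(p,net,[X[0],X[1],zc])
        if l: V.append((p,l["pixels"])); print(name,n,round(l["p"],2),pt(p,l["location"]),l["pixels"].sum(),end=" ")
    for W in [V]+([[v] for v in V] if len(V)>1 else []):
        print(min((fit(name,W,[*X[:2],y],z,hull) for y in yaws),key=lambda t:t[1]))
E
cat > a.py <<'E'
from m1 import *
go("compartment","compartment",[548,-20],[-.1],0,30,True)
go("carrier","carrier_1",[588,-14],[-.4,.3,.9,1.5],60,90)
go("carrier","carrier_1",[525,33],[-.4,.3,.9,1.5],60,90)
go("rack","rack",[575,350],[.5],0,80)
go("probe","probe",[405,-297],[-.2],25,130)
for n in("stop_top",):
    a=env.mark_of(T,n)[0];b=env.mark_of(S,n)[0];print(n,tri(T,pt(T,a["location"]),S,pt(S,b["location"])))
E
python3 a.py
```

```text
compartment T 0.85 [326.912 194.08 ] 6517 compartment S 0.56 [313.792 230.2  ] 4765 (array([548.449, -18.078,  -0.156]), np.float64(0.02560966766599093))
(array([547.156, -19.345,  -0.16 ]), np.float64(0.019941033674643616))
(array([549.459, -15.75 ,  -0.159]), np.float64(0.016246529101105245))
carrier T 0.8 [326.208 178.92 ] 382 carrier S 0.88 [305.024 192.2  ] 565 (array([589.965, -14.434,   0.359]), np.float64(0.526865671641791))
(array([590.079, -14.215,   0.37 ]), np.float64(0.053706030150753814))
(array([588. , -14. ,  -0.4]), np.float64(1.0))
carrier T 0.88 [306.112 200.88 ] 360 carrier S 0.88 [305.024 192.2  ] 565 (array([514.909,  38.256,  -0.551]), np.float64(0.08878924045010289))
(array([513.893,  38.136,   1.022]), np.float64(0.07615359793481769))
(array([515.229,  40.86 ,  -0.539]), np.float64(0.07227014517147068))
rack T 0.8 [193.216 178.4  ] 4007 rack S 0.55 [322.304 152.8  ] 1802 (array([578.17 , 347.556,   0.585]), np.float64(0.11575436963132679))
(array([577.671, 347.311,   0.585]), np.float64(0.05102377312108408))
(array([579.098, 351.549,   0.593]), np.float64(0.1594085350636386))
probe T 0.64 [427.52 243.6 ] 138 probe S 0.56 [260.8  272.12] 480 (array([ 411.481, -302.189,   -0.71 ]), np.float64(0.19276443868716409))
(array([ 410.976, -304.632,   -0.038]), np.float64(0.27236711786068013))
(array([ 411.711, -302.107,   -0.653]), np.float64(0.1064928359364915))
stop_top (array([ 575.713,  -66.002, -167.925]), np.float64(127.10370575813833))
```

```bash
cat > b.py <<'E'
from fit import *
np.set_printoptions(precision=3,suppress=True)
T=env.get_image("top");S=env.get_image("side")
for X in([590,-14],[514.5,38.5]):
  for n,p in(("T",T),("S",S)):
    for l in env.silhouettes(p,"carrier_1"):
        if np.linalg.norm(pt(p,l["location"])-proj(p,[*X,90])[0])<12:
            print(n,round(l["p"],2),pt(p,l["location"]),l["pixels"].sum(),[(f[0],round(f[1],3)) for f in (fit("carrier",[(p,l["pixels"])],[*X,y],60) for y in(.36,1.93,-.55,1.02))])
M["head"]=[disc(0,0,64,86,21)]
V=[]
for p,X in((T,[600,-290,80]),(S,[600,-285,80])):
    h=cv2.cvtColor(p["pixels"],cv2.COLOR_RGB2HSV);m=((h[...,0]<8)|(h[...,0]>172))&(h[...,1]>130)&(h[...,2]>60)
    u=proj(p,X)[0];w=np.zeros_like(m);w[int(u[1])-15:int(u[1])+15,int(u[0])-15:int(u[0])+15]=1;m&=w>0
    m=cv2.morphologyEx(m.astype(np.uint8),cv2.MORPH_CLOSE,np.ones((5,5)));V.append((p,m>0));print(m.sum())
print("stop",fit("head",V,[600,-287,0],0),[fit("head",[v],[600,-287,0],0) for v in V])
# overlays
def wire(p,parts,x,y,yaw,z,img,k,col,ox,oy):
    c,s=np.cos(yaw),np.sin(yaw)
    for P in parts:
        h=cv2.convexHull(np.float32(((proj(p,P@np.array([[c,s,0],[-s,c,0],[0,0,1]])+[x,y,z])+.5-[ox,oy])*k)).round().astype(np.int32)[:,None])
        cv2.polylines(img,[h],True,col,1)
c=lambda p,x,y,w,h,k:cv2.resize(p["pixels"][y:y+h,x:x+w,::-1],(w*k,h*k),interpolation=cv2.INTER_CUBIC)
rows=[]
for p,(ax,ay) in((T,(285,160)),(S,(285,155))):
    r=[c(p,ax,ay,60,60,4) for _ in range(3)]
    for img,(ya,yb) in zip(r[1:],((.36,-.55),(1.93,1.02))):
        wire(p,M["carrier"],590,-14,ya,60,img,4,(0,0,255),ax,ay);wire(p,M["carrier"],514.5,38.5,yb,60,img,4,(0,255,0),ax,ay)
    rows.append(np.hstack(r))
cv2.imwrite("pics/o1.png",np.vstack(rows))
E
python3 b.py
```

```text
T 0.69 [326.016 177.2  ] 410 [(array([590.413, -12.474,   0.404]), np.float64(0.069)), (array([590.322, -12.495,   1.972]), np.float64(0.08)), (array([590.403, -12.47 ,  -1.167]), np.float64(0.08)), (array([590.646, -12.263,   0.411]), np.float64(0.07))]
S 0.72 [332.096 204.48 ] 476 [(array([590.667,  -8.261,   0.125]), np.float64(0.194)), (array([590.869,  -7.627,   1.738]), np.float64(0.238)), (array([590.847,  -9.203,   0.147]), np.float64(0.193)), (array([590.924,  -9.261,   1.187]), np.float64(0.282))]
T 0.81 [305.792 202.68 ] 369 [(array([514.317,  38.341,   1.036]), np.float64(0.068)), (array([514.435,  37.942,   2.6  ]), np.float64(0.066)), (array([514.408,  38.116,  -0.545]), np.float64(0.066)), (array([514.429,  38.166,   1.026]), np.float64(0.068))]
S 0.97 [303.104 192.2  ] 482 [(array([515.932,  41.994,   0.417]), np.float64(0.231)), (array([516.443,  42.847,   2.702]), np.float64(0.171)), (array([516.352,  42.664,  -0.403]), np.float64(0.169)), (array([516.414,  43.684,   1.096]), np.float64(0.215))]
162
252
stop (array([ 602.798, -294.567,    0.188]), np.float64(0.2182296117887758)) [(array([ 603.157, -295.989,    0.058]), np.float64(0.22815389203698178)), (array([ 603.401, -290.449,    0.099]), np.float64(0.19520479520479517))]
```

View pics/o1.png

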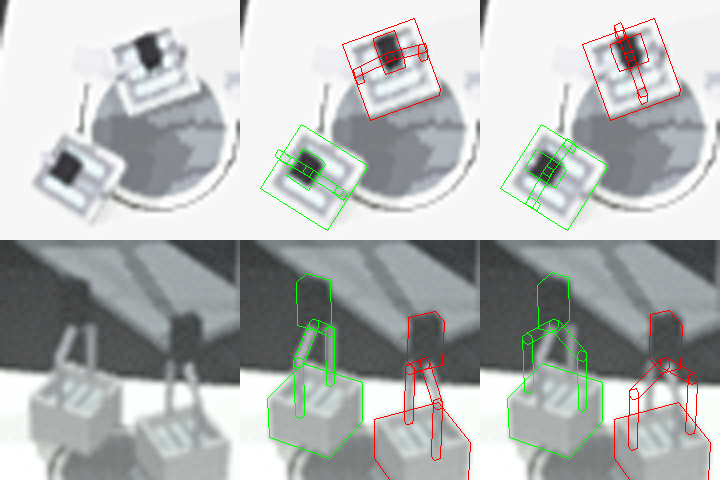

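The middle overlay fits both carriers: A is at about (590,-11) with yaw 0.385, B at about (515,40) with yaw -0.54. The side camera reads about 4 mm more in y than the top camera, so I average the two for now. I'll move towards A.

```bash
python3 -m crank '[0.56,-0.67,0,0.225,0.56,-0.67,0,0.225,0.56,-0.67,0,0.225,0.56,-0.67,0,0.225,0.56,-0.67,0,0.225,0.56,-0.67,0,0.225,0.56,-0.67,0,0.225,0.56,-0.67,0,0.225,0.56,-0.67,0,0.225,0.56,-0.67,0,0.225]' 85 40
python3 - <<'E'
from m1 import *
go("carrier","carrier_1",[590,-11],[.385],60,90)
go("carrier","carrier_1",[515,40],[-.54],60,90)
E
```

```text
time_s: 4.2
tcp_pos: [390.2, 229.6, 231.3]
eef_rot: [-0.0, -0.19, 0.982, 0.0]
contact_force: [-0.3, 0.5, 1.4]
width: 84.7
grip_force: 0.0
carrier T 0.73 [323.904 179.   ] 411 carrier S 0.95 [332.8  201.92] 523 (array([590.006, -13.537,   0.325]), np.float64(0.12063357786864337))
(array([589.713, -13.757,   0.363]), np.float64(0.05331520918290289))
(array([590.512,  -8.306,   0.252]), np.float64(0.15392583385125336))
carrier T 0.73 [304.704 200.4  ] 365 carrier S 0.6 [301.696 193.12 ] 565 (array([514.641,  39.201,  -0.557]), np.float64(0.09404219409808329))
(array([513.16 ,  38.882,  -0.55 ]), np.float64(0.07782038990092677))
(array([515.238,  40.456,  -0.56 ]), np.float64(0.08041409599498062))
```

```bash
python3 -m crank '[0.5,-0.602,0,0,0.5,-0.602,0,0,0.5,-0.602,0,0,0.5,-0.602,0,0,0.5,-0.602,0,0,0.5,-0.602,0,0,0.5,-0.602,0,0,0.5,-0.602,0,0,0.5,-0.602,0,0,0.5,-0.602,0,0]' - -
python3 -m crank '[0,0,-0.05,0,0,0,-0.1,0,0,0,-0.15,0,0,0,-0.165,0,0,0,-0.175,0,0,0,-0.183,0,0,0,-0.183,0,0,0,-0.183,0,0,0,-0.183,0,0,0,-0.183,0]' - -
python3 -m crank '[0,0,0,0,0,0,0,0,0,0,0,0,0,0,0,0,0,0,0,0,0,0,0,0,0,0,0,0,0,0,0,0,0,0,0,0,0,0,0,0]' 5 40
```

```text
time_s: 5.5
tcp_pos: [589.3, -9.4, 231.5]
eef_rot: [-0.0, -0.192, 0.981, 0.0]
contact_force: [0.5, -0.3, -0.5]
width: 84.7
grip_force: 0.0
time_s: 6.5
tcp_pos: [590.2, -10.8, 158.4]
eef_rot: [0.0, -0.191, 0.982, -0.0]
contact_force: [-0.1, -0.2, -0.1]
width: 84.8
grip_force: 0.0
time_s: 7.5
tcp_pos: [590.0, -10.8, 158.0]
eef_rot: [-0.0, -0.191, 0.982, -0.0]
contact_force: [-0.4, 0.2, -1.3]
width: 13.0
grip_force: 41.7
```

```bash
python3 -m crank '[0,0,0.03,0,0,0,0.06,0,0,0,0.1,0,0,0,0.125,0,0,0,0.125,0,0,0,0.125,0,0,0,0.125,0,0,0,0.125,0,0,0,0.125,0,0,0,0.125,0]' - -
python3 - <<'E'
from m1 import *
st=env.state();print(st["tcp_pos"],st["width"])
for n,p in(("T",T),("S",S)):
    l=near(p,"carrier_1",[590,-11,140])
    if l:
        m=l["pixels"]; print(n,l["p"],pt(p,l["location"]),m.sum(),proj(p,[590,-11,128])[0])
        print(fit("carrier",[(p,m)],[590,-11,.385],110,parts=[M["carrier"][0]]+M["carrier"][2:]),fit("carrier",[(p,m)],[590,-11,.385],110,parts=[M["carrier"][0]]))
    cv2.imwrite(f"pics/h{n}.png",cv2.resize(p["pixels"][150:250,270:390,::-1],None,fx=3,fy=3))
a=cv2.imread("pics/hT.png");b=cv2.imread("pics/hS.png");cv2.imwrite("pics/h.png",np.hstack([a,b]))
E
```

```text
time_s: 8.5
tcp_pos: [589.9, -10.8, 207.8]
eef_rot: [-0.0, -0.191, 0.982, 0.0]
contact_force: [-0.1, -1.3, -2.7]
width: 13.5
grip_force: 41.8
[589.966 -10.791 207.905] 13.505800630767634
S 0.64 [330.176 190.   ] 563 [330.19 192.42]
(array([588.353,  -6.746,   0.4  ]), np.float64(0.16551939924906134)) (array([588.182,  -5.923,   0.386]), np.float64(0.20430107526881724))
```

View pics/h.png

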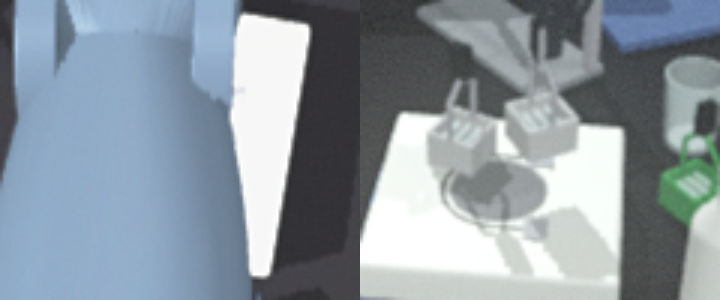

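The side view shows A held, at crop (540,125), and lifted clear. B stands undisturbed at (462,140). The grasp shows that the top camera is the accurate one in y. I'll carry A to the far-left hook.

```bash
python3 -m crank '[0,0.12,0,0,0,0.24,0,0,0,0.36,0,0.02,-0.05,0.48,0,0.04,-0.1,0.6,0,0.064,-0.15,0.7,0,0.064,-0.2,0.8,0,0.064,-0.25,0.9,0,0.064,-0.293,0.976,0,0.064,-0.293,0.976,0,0.064]' - -
python3 -m crank '[0,0,0,0,0,0,0,0,0.02,0.013,0,0,0.04,0.027,0,0,0.06,0.04,0,0,0.08,0.053,0,0,0.1,0.066,0,0,0.12,0.08,0,0,0.146,0.097,0,0,0.146,0.097,0,0]' - -
python3 - <<'E'
from h import *
a=env.get_image("top")["pixels"][100:250,100:290,::-1];b=env.get_image("side")["pixels"][90:190,260:380,::-1]
cv2.imwrite("pics/k1.png",np.hstack([cv2.resize(a,(475,375)),cv2.resize(b,(325,375))]))
E
```

```text
time_s: 9.7
tcp_pos: [470.6, 383.3, 207.9]
eef_rot: [-0.0, -0.291, 0.957, 0.001]
contact_force: [-0.2, -0.0, -2.1]
width: 13.1
grip_force: 41.7
time_s: 10.7
tcp_pos: [532.6, 419.2, 207.3]
eef_rot: [0.0, -0.289, 0.957, -0.0]
contact_force: [0.0, -0.6, -1.6]
width: 13.7
grip_force: 41.7
```

View pics/k1.png

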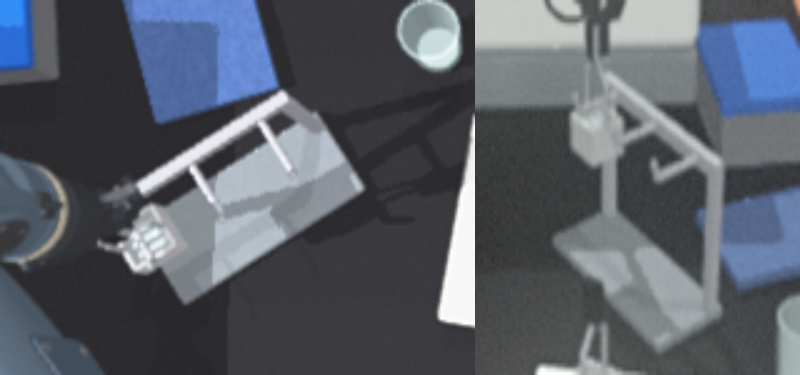

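The carrier hangs over the outermost hook, with the caddy at crop (150,240) below the rod and the rail clear. I'll lower it and watch the force.

```bash
python3 -c "
from h import *
T=env.get_image('top');print((proj(T,[[531,418,208],[531,418,164],[532,419,128],[531-.833*36,418-.553*36,180]])-[100,100])*2.5)"
python3 -m crank '[-0.003,-0.002,-0.02,0,-0.003,-0.002,-0.04,0,-0.003,-0.002,-0.06,0,-0.003,-0.002,-0.07,0,-0.003,-0.002,-0.08,0,-0.003,-0.002,-0.085,0,-0.003,-0.002,-0.09,0,-0.003,-0.002,-0.095,0,-0.003,-0.002,-0.095,0,-0.003,-0.002,-0.095,0]' - -
```

```text
[[118.61153528 232.14357961]
 [135.87163258 235.65926053]
 [148.15555139 237.39900012]
 [147.99519891 263.99754181]]
time_s: 11.85
tcp_pos: [530.8, 417.4, 171.4]
eef_rot: [0.001, -0.289, 0.957, -0.0]
contact_force: [0.5, -3.2, 5.5]
width: 13.3
grip_force: 42.9
```

```bash
python3 -m crank '[0,0,0.003,0,0,0,0.003,0,0,0,0.003,0,0,0,0.003,0,0,0,0.003,0,0,0,0.003,0,0,0,0.003,0,0,0,0.003,0,0,0,0.003,0,0,0,0.003,0]' 45 -
python3 -m crank '[0,0,0.05,0,0,0,0.1,0,0,0,0.15,0,0,0,0.15,0,0,-0.2,0.15,-0.1,0,-0.3,0.15,-0.2,0,-0.5,0.15,-0.3,0,-0.6,0.15,-0.3,0,-0.6,0.15,-0.3,0,-0.6,0.15,-0.3]' 85 -
python3 - <<'E'
from m1 import *
go("carrier","carrier_1",[513,40],[-.54],60,90)
go("carrier","carrier_1",[531,418],[.585],72,130)
cv2.imwrite("pics/k2.png",np.hstack([cv2.resize(T["pixels"][100:250,100:290,::-1],(475,375)),cv2.resize(S["pixels"][90:190,260:380,::-1],(325,375))]))
E
```

```text
time_s: 12.85
tcp_pos: [530.0, 417.6, 171.3]
eef_rot: [0.0, -0.289, 0.957, -0.0]
contact_force: [0.4, -0.0, 0.5]
width: 45.1
grip_force: 0.0
time_s: 13.85
tcp_pos: [529.4, 173.2, 231.0]
eef_rot: [-0.0, 0.161, 0.987, -0.001]
contact_force: [-0.0, 0.9, -0.5]
width: 85.1
grip_force: 0.0
carrier T 0.85 [317.184 266.4  ] 324 carrier S 0.57 [303.232 193.68 ] 572 (array([515.208,  39.964,  -0.535]), np.float64(0.5454686530105525))
(array([513.  ,  40.  ,  -0.54]), np.float64(1.0))
(array([515.206,  39.964,  -0.535]), np.float64(0.09083385061038696))
carrier T 0.63 [310.08 122.92] 393 carrier S 0.73 [306.112 135.68 ] 160 (array([530.123, 423.396,   0.258]), np.float64(0.7771960958296362))
(array([531.   , 418.   ,   0.585]), np.float64(1.0))
(array([530.123, 423.396,   0.258]), np.float64(0.5543921916592724))
```

View pics/k2.png

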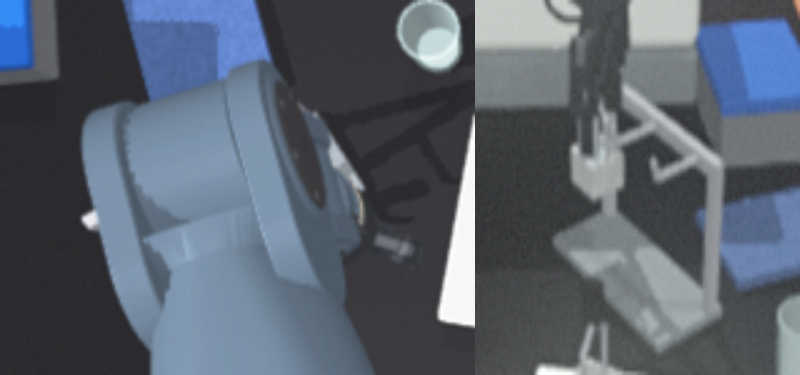

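A hangs on the left hook, at side crop (597,165). B has not moved. Now B.

```bash
python3 -m crank '[-0.04,-0.349,0,-0.0615,-0.04,-0.349,0,-0.0615,-0.04,-0.349,0,-0.0615,-0.04,-0.349,0,-0.0615,-0.04,-0.349,0,-0.0615,-0.04,-0.349,0,-0.0615,-0.04,-0.349,0,-0.0615,-0.04,-0.349,-0.05,-0.0615,-0.04,-0.349,-0.1,-0.0615,-0.04,-0.349,-0.1,-0.0615]' - -
python3 -m crank '[0,0,-0.05,0,0,0,-0.065,0,0,0,-0.075,0,0,0,-0.083,0,0,0,-0.083,0,0,0,-0.083,0,0,0,-0.083,0,0,0,-0.083,0,0,0,-0.083,0,0,0,-0.083,0]' - -
python3 -m crank '[0,0,0,0,0,0,0,0,0,0,0,0,0,0,0,0,0,0,0,0,0,0,0,0,0,0,0,0,0,0,0,0,0,0,0,0,0,0,0,0]' 5 40
python3 -m crank '[0,0,0.03,0,0,0,0.06,0,0,0,0.1,0,0,0,0.125,0,0,0,0.125,0,0,0,0.125,0,0,0,0.125,0,0,0,0.125,0,0,0,0.125,0,0,0,0.125,0]' - -
python3 - <<'E'
from m1 import *
for n,p in(("T",T),("S",S)):
    l=near(p,"carrier_1",[514,38,140])
    print(n,l["p"],pt(p,l["location"]),l["pixels"].sum(),proj(p,[514,38,128])[0],fit("carrier",[(p,l["pixels"])],[514,38,-.55],110,parts=[M["carrier"][0]]+M["carrier"][2:]))
E
```

```text
time_s: 15.15
tcp_pos: [512.7, 39.0, 189.1]
eef_rot: [-0.002, 0.25, 0.968, -0.001]
contact_force: [-0.5, 0.1, 0.2]
width: 85.1
grip_force: 0.0
time_s: 16.15
tcp_pos: [514.1, 38.0, 158.2]
eef_rot: [0.0, 0.251, 0.968, -0.0]
contact_force: [0.1, 0.6, -0.3]
width: 85.0
grip_force: 0.0
time_s: 17.15
tcp_pos: [514.0, 38.0, 158.1]
eef_rot: [0.0, 0.251, 0.968, -0.0]
contact_force: [0.3, 0.8, 1.6]
width: 13.3
grip_force: 41.3
time_s: 18.15
tcp_pos: [513.9, 38.0, 207.8]
eef_rot: [-0.0, 0.251, 0.968, -0.0]
contact_force: [0.8, -0.3, -1.1]
width: 13.5
grip_force: 40.8
T 0.61 [313.088 122.2  ] 342 [302.166 203.029] (array([514.  ,  38.  ,  -0.55]), np.float64(1.0))
S 0.82 [301.312 182.68 ] 420 [302.898 183.328] (array([513.735,  41.339,  -0.444]), np.float64(0.16595369904378465))
```

```bash
python3 -m crank '[0.02,0.07,0,0.04,0.04,0.14,0,0.08,0.05,0.2,0,0.12,0.06,0.26,0,0.16,0.08,0.32,0,0.2,0.1,0.38,0,0.25,0.12,0.44,0,0.3,0.132,0.5,0,0.361,0.132,0.5,0,0.361,0.132,0.5,0,0.361]' - -
python3 -m crank '[0,0,0,0,0.01,0.007,0,0,0.03,0.02,0,0,0.05,0.033,0,0,0.07,0.047,0,0,0.09,0.06,0,0,0.11,0.073,0,0,0.13,0.086,0,0,0.146,0.097,0,0,0.146,0.097,0,0]' - -
python3 -m crank '[0,0,-0.02,0,0,0,-0.04,0,0,0,-0.06,0,0,0,-0.07,0,0,0,-0.08,0,0,0,-0.085,0,0,0,-0.09,0,0,0,-0.095,0,0,0,-0.095,0,0,0,-0.095,0]' - -
```

```text
time_s: 19.35
tcp_pos: [566.7, 238.7, 207.6]
eef_rot: [-0.0, -0.309, 0.951, -0.0]
contact_force: [0.9, -0.2, -2.2]
width: 13.4
grip_force: 40.6
time_s: 20.35
tcp_pos: [626.0, 277.4, 207.5]
eef_rot: [-0.0, -0.309, 0.951, -0.0]
contact_force: [-0.6, -0.2, -1.6]
width: 13.7
grip_force: 40.5
time_s: 21.35
tcp_pos: [626.4, 276.4, 171.7]
eef_rot: [0.002, -0.308, 0.951, -0.001]
contact_force: [0.9, -3.1, 5.6]
width: 13.6
grip_force: 41.8
```

```bash
python3 -m crank '[0,0,0.003,0,0,0,0.003,0,0,0,0.003,0,0,0,0.003,0,0,0,0.003,0,0,0,0.003,0,0,0,0.003,0,0,0,0.003,0,0,0,0.003,0,0,0,0.003,0]' 45 -
python3 -m crank '[0,0,0.05,0,0,0,0.1,0,0,0,0.15,0,0,0,0.15,0,0,-0.7,0.15,0,0,-0.7,0.15,0,0,-0.7,0.15,0,0,-0.7,0.15,0,0,-0.7,0.15,0,0,-0.7,0.15,0]' 20 -
python3 -m crank '[-0.054,-0.7295,0,0,-0.054,-0.7295,0,0,-0.054,-0.7295,0,0,-0.054,-0.7295,0,0,-0.054,-0.7295,0,0,-0.054,-0.7295,0,0,-0.054,-0.7295,-0.1,0,-0.054,-0.7295,-0.2,0,-0.054,-0.7295,-0.25,0,-0.054,-0.7295,-0.25,0]' 0 -
python3 - <<'E'
from h import *
T=env.get_image("top");S=env.get_image("side")
print(env.state()["tcp_pos"])
cv2.imwrite("pics/k3.png",np.hstack([cv2.resize(T["pixels"][110:260,120:360,::-1],(480,300)),cv2.resize(S["pixels"][90:190,270:370,::-1],(300,300))]))
cv2.imwrite("pics/k4.png",np.hstack([cv2.resize(T["pixels"][130:210,380:480,::-1],(400,320)),cv2.resize(S["pixels"][220:320,290:390,::-1],(400,320))]))
E
```

```text
time_s: 22.35
tcp_pos: [625.2, 276.8, 171.3]
eef_rot: [0.0, -0.308, 0.951, -0.0]
contact_force: [0.5, -0.5, 0.6]
width: 45.1
grip_force: 0.0
time_s: 23.35
tcp_pos: [624.6, -6.6, 230.6]
eef_rot: [-0.0, -0.307, 0.952, -0.0]
contact_force: [0.0, -0.1, 0.5]
width: 19.8
grip_force: 0.0
time_s: 24.35
tcp_pos: [601.3, -294.1, 127.0]
eef_rot: [-0.002, -0.308, 0.951, 0.002]
contact_force: [0.0, -0.8, 0.4]
width: -0.1
grip_force: 0.0
[ 603.54627616 -294.91287054  131.32686279]
```

View pics/k3.png

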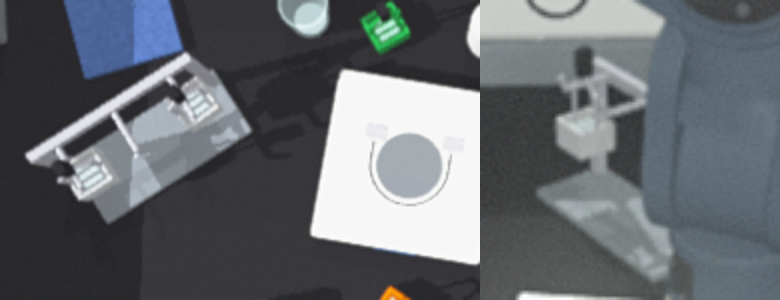

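View pics/k4.png

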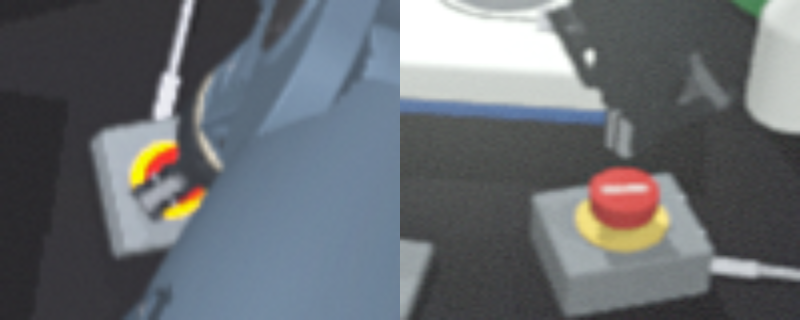

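Both carriers hang on the outer hooks, at top crop (85,175) and (195,100). The hatch seam is clear. The fingertips stand above the red head. I'll press it.

```bash
python3 -m crank '[0,0,-0.06,0,0,0,-0.1,0,0,0,-0.11,0,0,0,-0.116,0,0,0,-0.122,0,0,0,-0.128,0,0,0,-0.131,0,0,0,-0.134,0,0,0,-0.134,0,0,0,-0.134,0]' - -
python3 -m crank '[0,0,-0.002,0,0,0,-0.004,0,0,0,-0.006,0,0,0,-0.006,0,0,0,-0.006,0,0,0,-0.006,0,0,0,-0.006,0,0,0,-0.006,0,0,0,-0.006,0,0,0,-0.006,0]' - -
```

```text
time_s: 25.45
tcp_pos: [604.3, -295.2, 78.2]
eef_rot: [0.001, -0.308, 0.951, -0.001]
contact_force: [1.4, -0.1, 6.5]
width: -0.1
grip_force: 2.6
time_s: 26.45
tcp_pos: [604.5, -295.3, 77.8]
eef_rot: [0.001, -0.308, 0.951, -0.001]
contact_force: [-2.7, 3.2, 18.2]
width: 0.1
grip_force: 9.5
```

The button bottomed out: the head is down 8 mm and the force reads 18 N. I'll raise the hand and measure the seam and the probe.

```bash
python3 -m crank '[0,0,0.05,0,0,0,0.12,0,0,0,0.24,0,0,-0.1,0.37,0,0,-0.2,0.37,0,0,-0.3,0.37,0,0,-0.3,0.37,0,0,-0.3,0.37,0,0,-0.3,0.37,0,0,-0.3,0.37,0]' 85 -
cat > seam.py <<'E'
from m1 import *
from scipy.optimize import least_squares
def pts(p):
    # dark thin pixels (blackhat) within the white top face
    k=4;g=cv2.resize(cv2.cvtColor(p["pixels"],cv2.COLOR_RGB2GRAY),None,fx=k,fy=k,interpolation=cv2.INTER_CUBIC)
    b=cv2.morphologyEx(g,cv2.MORPH_BLACKHAT,np.ones((17,17)))
    ys,xs=np.nonzero(b>45);U=np.c_[(xs+.5)/k-.5,(ys+.5)/k-.5]
    q=cv2.undistortPoints(U[:,None].astype(float),p["K"],p["D"])[:,0];W=p["world_from_camera"]
    d=np.c_[q,np.ones(len(q))]@W[:3,:3].T;X=W[:3,3]+d*((60-W[2,3])/d[:,2])[:,None]
    return X[:,:2]
def sd(X,v):
    c,s=np.cos(v[2]),np.sin(v[2]);L=(X-v[:2])@np.array([[c,-s],[s,c]])
    return np.where(L[:,0]<0,np.hypot(L[:,0],L[:,1])-55,np.abs(L[:,1])-55),L
for n,p in(("T",T),("S",S)):
    X=pts(p);v=np.array([548,-18,-.158])
    for th in(14,8,5,4):
        d,L=sd(X,v);K=X[(abs(d)<th)&(L[:,0]<27)]
        v=least_squares(lambda v:sd(K,v)[0],v,loss="soft_l1").x
    print("seam",n,len(K),v,np.abs(sd(K,v)[0]).mean())
E
cat >> seam.py <<'E'
go("compartment","compartment",[548,-19],[-.158],0,30,True)
go("probe","probe",[411,-303],[-.27],25,130)
for n,p in(("T",T),("S",S)):
    l=near(p,"holster",[411,-303,50]);
    if l: print(n,pt(p,l["location"]),l["pixels"].sum())
E
python3 seam.py
```

```text
time_s: 27.45
tcp_pos: [603.8, -413.7, 223.3]
eef_rot: [-0.0, -0.309, 0.951, 0.0]
contact_force: [0.5, 0.2, -0.0]
width: 85.1
grip_force: 0.0
seam T 1359 [548.598 -19.387  -0.159] 0.8523510088058281
seam S 291 [549.243 -17.356  -0.179] 0.8404877346562261
compartment T 0.92 [323.392 195.4  ] 7177 compartment S 0.8 [301.504 224.32 ] 4243 (array([547.082, -18.298,  -0.156]), np.float64(0.05696709354278662))
(array([547.205, -19.04 ,  -0.157]), np.float64(0.016597545421527027))
(array([546.512, -16.372,  -0.161]), np.float64(0.0908476939500229))
probe T 0.48 [427.904 248.4  ] 187 probe S 0.82 [262.08 273.4 ] 432 (array([ 410.905, -303.258,   -0.265]), np.float64(0.1035035452670739))
(array([ 410.498, -303.953,   -0.44 ]), np.float64(0.0692626875199489))
(array([ 411.45 , -301.895,   -0.152]), np.float64(0.08630447085455573))
T [421.696 232.6  ] 877
S [275.584 305.28 ] 1760
```

```bash
python3 -m crank '[-0.482,0.279,0,0.228,-0.482,0.279,0,0.228,-0.482,0.279,0,0.228,-0.482,0.279,0,0.228,-0.482,0.279,0,0.228,-0.482,0.279,0,0.228,-0.482,0.279,0,0.228,-0.482,0.279,0,0.228,-0.482,0.279,0,0.228,-0.482,0.279,0,0.228]' - -
python3 -m crank '[0,0,-0.05,0,0,0,-0.1,0,0,0,-0.15,0,0,0,-0.2,0,0,0,-0.22,0,0,0,-0.231,0,0,0,-0.231,0,0,0,-0.231,0,0,0,-0.231,0,0,0,-0.231,0]' - -
python3 -m crank '[0,0,0,0,0,0,0,0,0,0,0,0,0,0,0,0,0,0,0,0,0,0,0,0,0,0,0,0,0,0,0,0,0,0,0,0,0,0,0,0]' 10 20
```

```text
time_s: 28.85
tcp_pos: [411.4, -303.7, 222.8]
eef_rot: [-0.0, -0.622, 0.783, 0.0]
contact_force: [-0.7, 0.3, -0.2]
width: 85.1
grip_force: 0.0
time_s: 29.85
tcp_pos: [411.1, -303.6, 131.5]
eef_rot: [0.0, -0.622, 0.783, -0.001]
contact_force: [-0.8, 0.4, -0.2]
width: 84.8
grip_force: 0.0
time_s: 30.85
tcp_pos: [410.8, -303.4, 130.9]
eef_rot: [-0.0, -0.622, 0.783, -0.0]
contact_force: [-1.4, 0.0, 2.1]
width: 17.7
grip_force: 25.6
```

```bash
python3 -m crank '[0,0,0,0,0,0,0,0,0,0,0,0,0,0,0,0,0,0,0,0,0,0,0,0,0,0,0,-0.04,0,0,0,-0.08,0,0,0,-0.12,0,0,0,-0.16]' 85 20
python3 -m crank '[0,0,0,-0.34,0,0,0,-0.34,0,0,0,-0.34,0,0,0,-0.34,0,0,0,-0.34,0,0,0,-0.34,0,0,0,-0.34,0,0,0,-0.34,0,0,0,-0.34,0,0,0,-0.34]' - -
python3 -m crank '[0,0,0,0,0,0,0,0,0,0,0,0,0,0,0,0,0,0,0,0,0,0,0,0,0,0,0,0,0,0,0,0,0,0,0,0,0,0,0,0]' 10 50
python3 - <<'E'
from m1 import *
st=env.state();print(st["tcp_pos"],st["eef_rot"],st["qpos"])
go("probe","probe",[411,-303.5],[-.27],25,130)
cv2.imwrite("pics/k5.png",np.hstack([cv2.resize(T["pixels"][200:280,380:480,::-1],(400,320)),cv2.resize(S["pixels"][230:330,220:320,::-1],(400,320))]))
E
```

```text
time_s: 31.85
tcp_pos: [410.8, -303.4, 130.9]
eef_rot: [0.0, -0.406, 0.914, -0.0]
contact_force: [-0.5, -0.6, 0.4]
width: 84.9
grip_force: 0.0
time_s: 32.85
tcp_pos: [410.8, -303.4, 130.9]
eef_rot: [0.0, 0.112, 0.994, -0.0]
contact_force: [0.5, -0.3, 0.0]
width: 85.0
grip_force: 0.0
time_s: 33.85
tcp_pos: [410.9, -303.4, 131.0]
eef_rot: [0.0, 0.113, 0.994, -0.0]
contact_force: [0.2, 0.9, 2.9]
width: 17.3
grip_force: 48.8
[ 410.898 -303.407  130.974] [ 0.     0.113  0.994 -0.   ] [-0.636  0.269 -0.238  1.064 -0.    -0.409]
probe S 0.8 [262.08 280.2 ] 202 (array([ 411.577, -301.085,    0.172]), np.float64(0.5099550417469493))
```

View pics/k5.png

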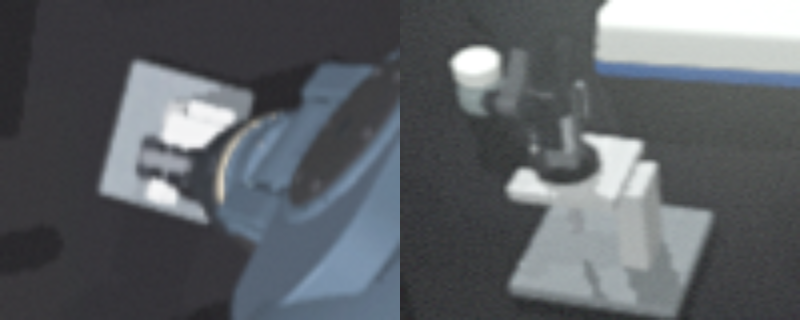

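The probe is held, with the hand on the handle at side crop (565,130), and it is centred in both axes. I'll lift it straight out and go above the left end of the seam.

```bash
python3 -m crank '[0,0,0.01,0,0,0,0.03,0,0,0,0.06,0,0,0,0.1,0,0,0,0.15,0,0,0,0.2,0,0,0,0.225,0,0,0,0.225,0,0,0,0.225,0,0,0,0.225,0]' - -
python3 -m crank '[0.428,0.8355,0,0,0.428,0.8355,0,0,0.428,0.8355,0,0,0.428,0.8355,0,0,0.428,0.8355,0,0,0.428,0.8355,0,0,0.428,0.8355,0,0,0.428,0.8355,0,0,0.428,0.8355,0,0,0.428,0.8355,0,0]' - -
python3 -m crank '[0,0,-0.05,0,0,0,-0.1,0,0,0,-0.115,0,0,0,-0.115,0,0,0,-0.115,0,0,0,-0.115,0,0,0,-0.115,0,0,0,-0.115,0,0,0,-0.115,0,0,0,-0.115,0]' - -
python3 - <<'E'
from h import *
T=env.get_image("top");S=env.get_image("side");t=env.state()["tcp_pos"];print(t,t-[0,0,106])
print(proj(S,t-[0,0,106]),proj(T,t-[0,0,106]))
cv2.imwrite("pics/k6.png",np.hstack([cv2.resize(T["pixels"][140:240,270:370,::-1],(350,500)),cv2.resize(S["pixels"][170:250,270:350,::-1],(450,500))]))
E
```

```text
time_s: 35.05
tcp_pos: [410.4, -303.1, 220.0]
eef_rot: [-0.001, 0.113, 0.994, 0.0]
contact_force: [-0.7, -0.4, -0.6]
width: 17.0
grip_force: 48.7
time_s: 36.05
tcp_pos: [581.5, 31.2, 219.7]
eef_rot: [-0.001, 0.113, 0.994, -0.0]
contact_force: [-1.1, -0.8, -1.3]
width: 17.3
grip_force: 49.0
time_s: 37.05
tcp_pos: [582.1, 30.9, 175.0]
eef_rot: [0.0, 0.113, 0.994, -0.0]
contact_force: [-1.0, 0.9, -0.5]
width: 17.4
grip_force: 49.0
[582.04120692  30.86880824 174.89651214] [582.04120692  30.86880824  68.89651214]
[[325.79730835 200.22622667]] [[306.35860604 180.02642998]]
```

View pics/k6.png

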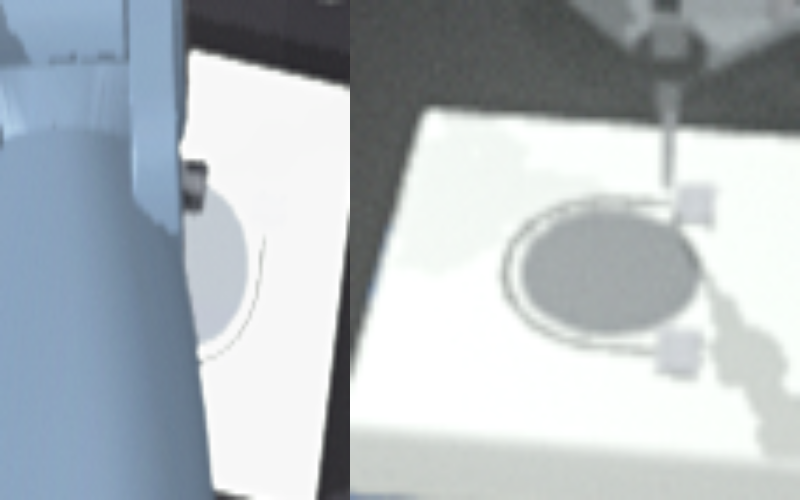

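The side view shows the needle tip at crop (668,186), just above and left of the hinge-plate end of the seam at (676,204). The tip is close to where I predicted it. I'll refine the seam against the tip seen in the same camera.

Run:
```python
import sys; sys.argv=['x']
exec(open('seam.py').read().split('go("compartment"')[0])
from h import *
t=env.state()["tcp_pos"]-[0,0,106]
f=lambda u,v:((u-350+.5)/5.625+270-.5,(v+.5)/6.25+170-.5)
for uv in((668,187),):
    print("tip bias",atz(S,f(*uv),t[2])-t)
print("hinge L, R",atz(S,f(677,204),60),atz(S,f(655,352),60))
vS=np.array([549.2,-17.4,-.159])
for y0 in(-.159,):
    X=pts(S)
    v=np.array([549,-17.4])
    for th in(8,5,4):
        d,L=sd(X,[*v,y0]);K=X[(abs(d)<th)&(L[:,0]<27)]
        v=least_squares(lambda w:sd(K,[*w,y0])[0],v,loss="soft_l1").x
    print(v,len(K))
v=[548.6,-19.4,-.159];c,s=np.cos(v[2]),np.sin(v[2])
print([(v[0]+c*25-s*y,v[1]+s*25+c*y) for y in(55,-55)])
```

```text
seam T 64 [547.574 -18.605  -0.168] 0.44129131674661126
seam S 283 [549.23  -17.042  -0.204] 0.8562029213242136
tip bias [1.291 3.682 0.   ]
hinge L, R [588.225  32.282  60.   ] [568.366 -76.405  60.   ]
[549.192 -17.367] 288
[(np.float64(581.9928521895494), np.float64(30.947963440907028)), (np.float64(564.5764532075551), np.float64(-77.6645084327226))]
```

Tip-relative estimates agree with the top fit to about 1 mm, so the seam is centred at (548.3,-19.9) with yaw -0.159. I'll work out the rows at 3 mm each.

Run:
```python
import numpy as np
v=np.array([548.3,-19.9]);c,s=np.cos(-.159),np.sin(-.159);A=55*np.pi
def P(d):
    if d<26: L=(26-d,55)
    elif d<26+A: a=(d-26)/55; L=(-55*np.sin(a),55*np.cos(a))
    else: L=(d-26-A,-55)
    return v+[c*L[0]-s*L[1],s*L[0]+c*L[1]]
cur=np.array([582.03,30.81]);q=np.round((P(0)-cur)/400,3);print("start",q);cur=cur+q*400
D=np.linspace(0,52+A,76)[1:]
for k in range(0,80,10):
    R=[np.round((P(D[min(i,74)])-cur)/400,3) for i in range(k,k+10)]
    print(",".join(f"{a:g},{b:g},0,0" for a,b in R)); cur=cur+R[-1]*400
```

```text
start [ 0.002 -0.001]
-0.008,0.001,0,0,-0.015,0.002,0,0,-0.023,0.003,0,0,-0.03,0.004,0,0,-0.037,0.006,0,0,-0.045,0.007,0,0,-0.052,0.008,0,0,-0.06,0.009,0,0,-0.067,0.01,0,0,-0.074,0.011,0,0
-0.008,0.001,0,0,-0.015,0.001,0,0,-0.023,0,0,0,-0.03,-0,0,0,-0.038,-0.002,0,0,-0.045,-0.003,0,0,-0.052,-0.005,0,0,-0.059,-0.008,0,0,-0.066,-0.01,0,0,-0.073,-0.013,0,0
-0.007,-0.004,0,0,-0.013,-0.008,0,0,-0.019,-0.012,0,0,-0.025,-0.017,0,0,-0.031,-0.021,0,0,-0.037,-0.027,0,0,-0.042,-0.032,0,0,-0.047,-0.038,0,0,-0.051,-0.044,0,0,-0.055,-0.05,0,0
-0.004,-0.006,0,0,-0.008,-0.013,0,0,-0.011,-0.02,0,0,-0.014,-0.027,0,0,-0.016,-0.034,0,0,-0.018,-0.041,0,0,-0.019,-0.048,0,0,-0.021,-0.056,0,0,-0.021,-0.063,0,0,-0.022,-0.071,0,0
0,-0.007,0,0,0.001,-0.015,0,0,0.002,-0.022,0,0,0.003,-0.029,0,0,0.004,-0.037,0,0,0.006,-0.044,0,0,0.009,-0.051,0,0,0.012,-0.058,0,0,0.015,-0.065,0,0,0.018,-0.071,0,0
0.004,-0.007,0,0,0.009,-0.013,0,0,0.013,-0.019,0,0,0.018,-0.025,0,0,0.023,-0.03,0,0,0.029,-0.035,0,0,0.035,-0.04,0,0,0.041,-0.044,0,0,0.047,-0.048,0,0,0.053,-0.052,0,0
0.007,-0.004,0,0,0.014,-0.007,0,0,0.021,-0.009,0,0,0.028,-0.012,0,0,0.035,-0.014,0,0,0.043,-0.015,0,0,0.05,-0.016,0,0,0.057,-0.018,0,0,0.065,-0.019,0,0,0.072,-0.02,0,0
0.007,-0.001,0,0,0.015,-0.002,0,0,0.022,-0.003,0,0,0.03,-0.005,0,0,0.037,-0.006,0,0,0.037,-0.006,0,0,0.037,-0.006,0,0,0.037,-0.006,0,0,0.037,-0.006,0,0,0.037,-0.006,0,0
```

```bash
python3 -m crank '[0.002,-0.001,-0.004,0,0.002,-0.001,-0.008,0,0.002,-0.001,-0.012,0,0.002,-0.001,-0.016,0,0.002,-0.001,-0.016,0,0.002,-0.001,-0.016,0,0.002,-0.001,-0.016,0,0.002,-0.001,-0.016,0,0.002,-0.001,-0.016,0,0.002,-0.001,-0.016,0]' - -
python3 - <<'E'
from h import *
S=env.get_image("side");t=env.state()["tcp_pos"];print(t)
p=S["pixels"];cv2.imwrite("pics/k7.png",cv2.resize(p[185:215,305:345,::-1],(640,480),interpolation=cv2.INTER_CUBIC))
E
```

```text
time_s: 38.25
tcp_pos: [582.9, 30.4, 168.5]
eef_rot: [0.0, 0.113, 0.994, -0.0]
contact_force: [0.4, 0.2, -0.2]
width: 17.3
grip_force: 49.0
[582.85129995  30.40463948 168.53927722]
```

View pics/k7.png

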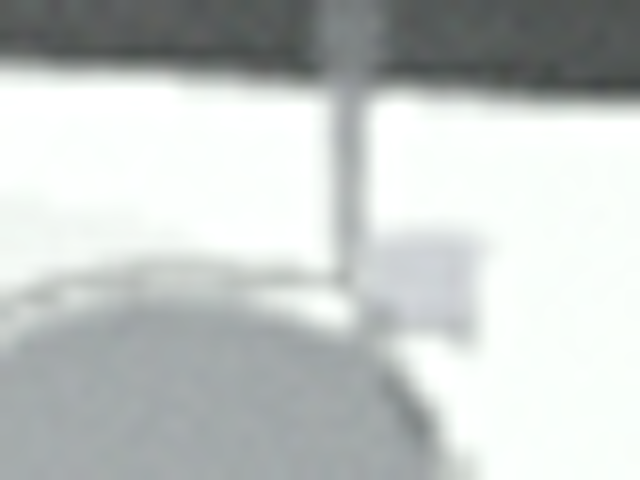

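The tip is at crop (347,272), right on the seam line (y≈278) where it meets the hinge plate at (360,280), just above the surface with no contact force. I'll trace the seam.

```bash
python3 -m crank '[-0.008,0.001,0,0,-0.015,0.002,0,0,-0.023,0.003,0,0,-0.03,0.004,0,0,-0.037,0.006,0,0,-0.045,0.007,0,0,-0.052,0.008,0,0,-0.06,0.009,0,0,-0.067,0.01,0,0,-0.074,0.011,0,0]'
python3 -m crank '[-0.008,0.001,0,0,-0.015,0.001,0,0,-0.023,0,0,0,-0.03,0,0,0,-0.038,-0.002,0,0,-0.045,-0.003,0,0,-0.052,-0.005,0,0,-0.059,-0.008,0,0,-0.066,-0.01,0,0,-0.073,-0.013,0,0]'
python3 -m crank '[-0.007,-0.004,0,0,-0.013,-0.008,0,0,-0.019,-0.012,0,0,-0.025,-0.017,0,0,-0.031,-0.021,0,0,-0.037,-0.027,0,0,-0.042,-0.032,0,0,-0.047,-0.038,0,0,-0.051,-0.044,0,0,-0.055,-0.05,0,0]'
python3 -m crank '[-0.004,-0.006,0,0,-0.008,-0.013,0,0,-0.011,-0.02,0,0,-0.014,-0.027,0,0,-0.016,-0.034,0,0,-0.018,-0.041,0,0,-0.019,-0.048,0,0,-0.021,-0.056,0,0,-0.021,-0.063,0,0,-0.022,-0.071,0,0]'
python3 -m crank '[0,-0.007,0,0,0.001,-0.015,0,0,0.002,-0.022,0,0,0.003,-0.029,0,0,0.004,-0.037,0,0,0.006,-0.044,0,0,0.009,-0.051,0,0,0.012,-0.058,0,0,0.015,-0.065,0,0,0.018,-0.071,0,0]'
python3 -m crank '[0.004,-0.007,0,0,0.009,-0.013,0,0,0.013,-0.019,0,0,0.018,-0.025,0,0,0.023,-0.03,0,0,0.029,-0.035,0,0,0.035,-0.04,0,0,0.041,-0.044,0,0,0.047,-0.048,0,0,0.053,-0.052,0,0]'
python3 -m crank '[0.007,-0.004,0,0,0.014,-0.007,0,0,0.021,-0.009,0,0,0.028,-0.012,0,0,0.035,-0.014,0,0,0.043,-0.015,0,0,0.05,-0.016,0,0,0.057,-0.018,0,0,0.065,-0.019,0,0,0.072,-0.02,0,0]'
python3 -m crank '[0.007,-0.001,0,0,0.015,-0.002,0,0,0.022,-0.003,0,0,0.03,-0.005,0,0,0.037,-0.006,0,0,0.037,-0.006,0,0,0.037,-0.006,0,0,0.037,-0.006,0,0,0.037,-0.006,0,0,0.037,-0.006,0,0]'
python3 - <<'E'
from h import *
S=env.get_image("side");t=env.state()["tcp_pos"];print(t)
p=S["pixels"];cv2.imwrite("pics/k8.png",cv2.resize(p[205:235,300:340,::-1],(640,480),interpolation=cv2.INTER_CUBIC))
E
```

```text
time_s: 39.3
tcp_pos: [553.0, 34.9, 168.5]
eef_rot: [0.0, 0.114, 0.994, -0.0]
contact_force: [0.1, 0.7, -1.6]
width: 17.7
grip_force: 49.0
time_s: 40.3
tcp_pos: [523.8, 29.5, 168.5]
eef_rot: [-0.0, 0.114, 0.994, -0.0]
contact_force: [-0.1, 0.4, -1.2]
width: 17.6
grip_force: 49.0
time_s: 41.3
tcp_pos: [501.9, 9.4, 168.5]
eef_rot: [0.0, 0.114, 0.994, -0.0]
contact_force: [-0.3, -0.2, -0.9]
width: 17.5
grip_force: 49.0
time_s: 42.3
tcp_pos: [493.3, -19.0, 168.5]
eef_rot: [0.0, 0.113, 0.994, -0.0]
contact_force: [-0.7, -0.6, -0.7]
width: 17.5
grip_force: 49.0
time_s: 43.3
tcp_pos: [500.6, -47.4, 168.5]
eef_rot: [-0.0, 0.114, 0.994, -0.0]
contact_force: [0.2, -0.5, -0.8]
width: 17.4
grip_force: 49.0
time_s: 44.3
tcp_pos: [521.8, -68.1, 168.5]
eef_rot: [-0.0, 0.113, 0.994, -0.0]
contact_force: [-0.6, 0.1, -0.5]
width: 17.6
grip_force: 49.0
time_s: 45.3
tcp_pos: [550.7, -76.0, 168.5]
eef_rot: [0.0, 0.113, 0.994, -0.0]
contact_force: [0.1, 0.1, -2.0]
width: 17.6
grip_force: 49.0
time_s: 46.3
tcp_pos: [565.2, -78.4, 168.5]
eef_rot: [0.0, 0.113, 0.994, -0.0]
contact_force: [-0.4, -1.0, -0.6]
width: 17.4
grip_force: 49.0
[565.18102546 -78.38265381 168.53120388]
```

View pics/k8.png

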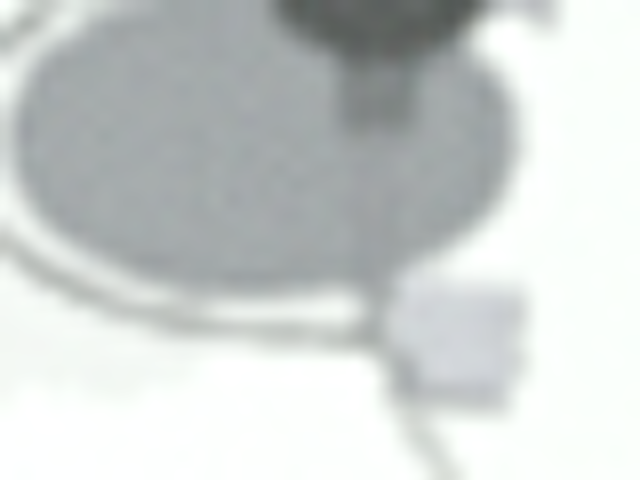

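The tip is at crop (375,335), on the right end of the seam beside the hinge plate. I'll return the probe to the holster.

```bash
python3 -m crank '[0,0,0.05,0,0,0,0.1,0,0,0,0.131,0,0,0,0.131,0,-0.386,-0.5625,0.131,0,-0.386,-0.5625,0.131,0,-0.386,-0.5625,0.131,0,-0.386,-0.5625,0.131,0,-0.386,-0.5625,0.131,0,-0.386,-0.5625,0.131,0]'
python3 -m crank '[0,0,0,0,0,0,0,0,0,0,0,0,0,0,0,0,0,0,0,0,0,0,-0.03,0,0,0,-0.06,0,0,0,-0.09,0,0,0,-0.12,0,0,0,-0.14,0]'
python3 -m crank '[0,0,-0.02,0,0,0,-0.04,0,0,0,-0.06,0,0,0,-0.07,0,0,0,-0.075,0,0,0,-0.08,0,0,0,-0.083,0,0,0,-0.084,0,0,0,-0.084,0,0,0,-0.084,0]'
python3 -m crank '[0,0,-0.001,0,0,0,-0.001,0,0,0,-0.001,0,0,0,-0.001,0,0,0,-0.001,0,0,0,-0.001,0,0,0,-0.001,0,0,0,-0.001,0,0,0,-0.001,0,0,0,-0.001,0]'
```

```text
time_s: 47.35
tcp_pos: [408.2, -305.7, 220.0]
eef_rot: [-0.001, 0.115, 0.993, -0.0]
contact_force: [0.5, -0.2, -0.9]
width: 17.8
grip_force: 49.3
time_s: 48.35
tcp_pos: [410.3, -303.0, 163.2]
eef_rot: [-0.001, 0.114, 0.994, 0.0]
contact_force: [-0.1, 0.0, -0.5]
width: 17.3
grip_force: 49.3
time_s: 49.35
tcp_pos: [410.9, -303.5, 131.4]
eef_rot: [0.0, 0.114, 0.994, -0.0]
contact_force: [-0.3, -0.2, -1.2]
width: 17.5
grip_force: 49.3
time_s: 50.35
tcp_pos: [410.9, -303.5, 131.0]
eef_rot: [0.0, 0.113, 0.994, -0.0]
contact_force: [1.0, -0.1, 1.9]
width: 17.4
grip_force: 49.5
```

```bash
python3 -m crank '[0,0,0,0,0,0,0,0,0,0,0,0,0,0,0,0,0,0,0,0,0,0,0,0,0,0,0,0,0,0,0,0,0,0,0,0,0,0,0,0]' 60
python3 -m crank '[0,0,0.05,0,0,0,0.1,0,0,0,0.15,0,0,0,0.2,0,0,0,0.23,0,0,0,0.23,0,0.482,0.021,0.23,0,0.482,0.021,0.23,0,0.482,0.021,0.23,0,0.482,0.021,0.23,0]' 85
python3 - <<'E'
from m1 import *
print(env.state()["tcp_pos"])
go("probe","probe",[411,-303.5],[-.23],25,130)
E
python3 -m crank '[0,0,0,0,0,0,0,0,0,0,0,0,0,0,-0.1,0,0,0,-0.2,0,0,0,-0.3,0,0,0,-0.35,0,0,0,-0.39,0,0,0,-0.415,0,0,0,-0.415,0]'
python3 -m crank '[0,0,0,0,0,0,0,0,0,0,0,0,0,0,0,0,0,0,0,0,0,0,0,0,0,0,0,0,0,0,0,0,0,0,0,0,0,0,0,0]' 25 20
```

```text
time_s: 51.35
tcp_pos: [410.8, -303.4, 130.9]
eef_rot: [0.0, 0.114, 0.994, -0.0]
contact_force: [-0.2, -0.5, -0.0]
width: 60.1
grip_force: 0.0
time_s: 52.35
tcp_pos: [605.6, -294.5, 221.2]
eef_rot: [-0.001, 0.113, 0.994, 0.0]
contact_force: [1.0, -0.8, -0.5]
width: 84.9
grip_force: 0.0
[ 607.797 -293.917  218.861]
probe S 0.94 [257.408 272.4  ] 379 (array([ 410.98 , -300.822,   -0.009]), np.float64(0.11156773211567728))
time_s: 53.55
tcp_pos: [602.7, -294.9, 56.1]
eef_rot: [-0.001, 0.114, 0.994, 0.0]
contact_force: [-0.0, -0.2, -0.5]
width: 84.8
grip_force: 0.0
time_s: 54.55
tcp_pos: [604.0, -295.6, 57.1]
eef_rot: [0.0, 0.114, 0.994, -0.001]
contact_force: [-0.4, -5.7, 2.2]
width: 41.4
grip_force: 23.6
```

```bash
python3 -m crank '[0,0,0,-0.04,0,0,0,-0.08,0,0,0,-0.12,0,0,0,-0.16,0,0,0,-0.2,0,0,0,-0.24,0,0,0,-0.28,0,0,0,-0.32,0,0,0,-0.35,0,0,0,-0.36]'
python3 -m crank '[0,0,0,-0.01,0,0,0,-0.02,0,0,0,-0.025,0,0,0,-0.03,0,0,0,-0.03,0,0,0,-0.03,0,0,0,-0.03,0,0,0,-0.03,0,0,0,-0.03,0,0,0,-0.03]'
python3 -c "
from cell import env
s=env.state();print(s['ft_torque'],s['contact_force'])"
python3 -m crank '[0,0,0,0,0,0,0,0,0,0,0,0,0,0,0,0,0,0,0,0,0,0,0,0,0,0,0,0,0,0,0,0,0,0,0,0,0,0,0,0]' 85
python3 -m crank '[0,0,0.1,0,0,0,0.2,0,0,0,0.3,0,0,0,0.4,0,0,0.2,0.42,0,-0.2,0.4,0.42,0,-0.2,0.5,0.42,0,-0.3,0.8,0.42,0,-0.3,0.8,0.42,0,-0.3,0.8,0.42,0]'
python3 - <<'E'
from h import *
T=env.get_image("top");S=env.get_image("side")
f=lambda p,x,y,w,h,W,H:cv2.resize(p["pixels"][y:y+h,x:x+w,::-1],(W,H))
cv2.imwrite("pics/k9.png",np.vstack([np.hstack([f(T,400,150,50,50,250,250),f(T,400,215,50,50,250,250),f(S,230,240,150,100,300,250)]),np.hstack([f(T,120,130,130,100,400,300),f(S,270,90,100,100,400,300)])]))
E
```

```text
time_s: 55.55
tcp_pos: [603.0, -296.6, 57.0]
eef_rot: [0.0, 0.63, 0.777, -0.001]
contact_force: [-2.0, -11.2, 2.6]
width: 41.4
grip_force: 23.6
time_s: 56.55
tcp_pos: [602.9, -296.6, 56.9]
eef_rot: [0.0, 0.664, 0.747, -0.001]
contact_force: [-3.9, -9.9, 2.1]
width: 41.2
grip_force: 23.6
[-2.03893908  0.59422163  0.44774698] [-3.86435855 -9.94493529  2.0658434 ]
time_s: 57.55
tcp_pos: [603.6, -295.0, 56.9]
eef_rot: [-0.0, 0.664, 0.748, -0.0]
contact_force: [-0.1, 0.9, 0.4]
width: 85.4
grip_force: 0.0
time_s: 58.55
tcp_pos: [499.2, -17.6, 224.9]
eef_rot: [0.0, 0.664, 0.747, 0.0]
contact_force: [0.8, -0.6, 0.4]
width: 85.0
grip_force: 0.0
```

View pics/k9.png

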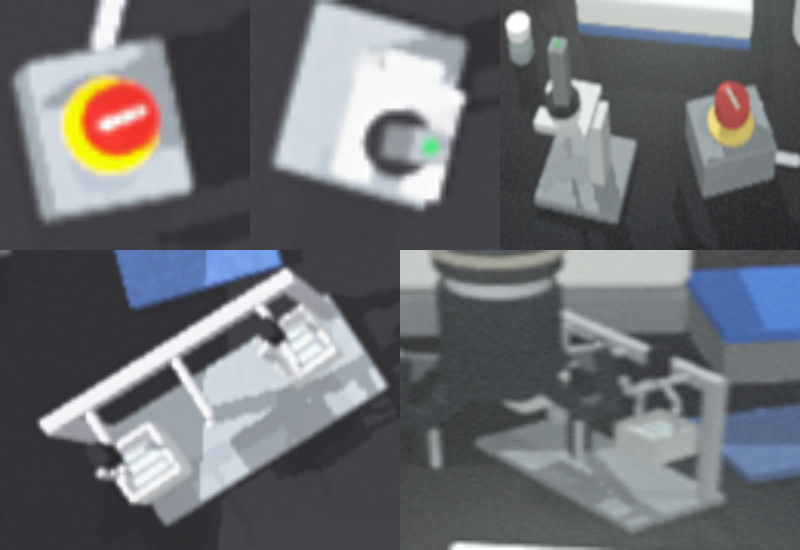

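The bar on the red head has turned from upright to about 72° clockwise (crop (100,122)–(147,107)). The probe sits in the fork by its collar, and both carriers hang. I'll hand in.

```bash
python3 -c "
from cell import env
print(env.state()['time_s'],env.close_job())"
```

```text
the job is handed in; nothing more can be done
58.65 None
```

I did every step in the order asked and handed the job in at 58.65 s: both carriers hang on the rack, the stop was pushed fully down, the whole seam was traced, the probe is back in its holster, and the red head is turned about 70° clockwise; the hand-in gave no verdict.

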